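# Open the sash clamp to its end stop

### The arm

A 6-joint arm with a two-finger parallel gripper is mounted at the origin on the work surface. World frame = base frame: x ahead of the robot, y to its left, z up, the work surface at z = 0. Lengths are in m, angles in degrees, forces in N, time in s.
With the tool pointing down it reaches from about 0.4 to 0.825 m from the base axis. Payload 7 kg.
Tool frame: the origin (TCP) lies midway between the tips of the shut fingers; the grasp point (between the pads) lies 19 mm behind it; z points along the fingers, y is the line along which they close (so a half turn about z gives the same grasp; the last joint's range is limited). The gripper opens to 88 mm and grips with 3 to 60 N. Pads are 19 mm wide; open, the fingers measure 130 mm over their backs; the gripper's body (78 mm by 193 mm) begins 47 mm behind the grasp point.
Start: joints at [-52.191, 20.546, 0.682, 0, -70.136, -16.507], TCP at [0.245, -0.629, 0.227] pointing down, gripper open.
Joint ranges: [-176.03, 176.03], [-82.01, 121.73], [-58.28, 71.71], [-173.87, 95.51], [-174.79, -0.11], [-173.66, 173.66]. Speed limits (degrees/s): [136.94, 136.94, 172.46, 180, 180, 180].

### API

Orientations are given as [roll, pitch, yaw] about the fixed x, y, z axes, in that order (R = Rz(yaw) Ry(pitch) Rx(roll)).
In Python, from plant import r gives the robot as it stands. The module is installed in compiled form; this text tells all that it offers.
- The arm moves only by the tool play_rows, never from a script. Its argument "rows" is a list of rows, each an object with "slide": the shift along the tool's x, y, z as a fraction of full scale, a list of three; "delta_rot": the turn, a rotation vector about the tool's x, y, z as a fraction of full scale, a list of three; "fingers": the opening, from -1 (shut) to 1 (fully open). In form: [{"slide": [x, y, z], "delta_rot": [rx, ry, rz], "fingers": fingers}, ...]. A call has 1 to 8 rows; each row shifts and turns the commanded pose from where the row before left it, along the tool's axes as they then stand; what a row does not reach is not made up. Full scale, the value 1, is 0.15 m for a shift and 0.08 rad for a turn. A row lasts 1/8 s, in which the tool goes at most 62.5 mm and 10.7 degrees, less where a joint would pass 70% of its speed; a pose out of reach is approached as far as the arm can. A call with a number of a shift or a turn outside -1 to 1 is refused whole. A call with a gripper value outside its range is refused whole. The fingers move at their own pace and stop on an object; "squeeze" is the grip in N (left out, the last holds). Time passes only in rows, so rows that do not move let the fingers close. It gives the time, the measured TCP pose, the force, the opening and the grip force at its end, in the units of the state.
- r.get_state(): the state, without advancing time (a new reading comes with each control period).
- r.capture(name): name is "scene" or "top" or "wrist"; returns a dict with "image" (400x640x3 uint8, blue, green, red), "fx", "fy", "cx", "cy" (pixels), "distortion" ([k1, k2, p1, p2, k3] as OpenCV has them; the pictures are not rectified), "R" (3x3) and "t" (3): a world point X has camera coordinates R X + t; the wrist camera has in their place "T_tool_cam" (4x4, takes a point from camera to tool coordinates, whose origin is the TCP and whose axes are the flange's). Camera axes: x right, y down, z forward; pixel columns grow to the right and rows downward; lengths in m; the calibration is good to about 2 mm. A picture is of the moment at which its call begins: read the wrist's pose just before it. There is no depth.
- r.close_job(): hands the job in; it is judged then, once.
The state is a dict: "time_s": time; "joints": joint angles; "qd": joint speeds; "joint_torque": joint torques, N m; "tcp_pos": TCP position; "eef_rot": TCP orientation; "contact_force": force on the tool from outside, world axes, zero at the start; "moment": the same for the moment, N m; "gripper_width": finger opening in m; "gripper_force": force on a finger pad.
Only numpy, scipy, OpenCV 4.12 (cv2) and the standard library are available. Lean on these libraries where they do the work, as an engineer would, in place of code of your own. Each camera call takes 0.05 s, during which the arm holds its last target. There are 200 camera calls.

### The job

The screw of the blue sash clamp is already backed off; now open the clamp fully so that the carved panel can come out. With a fingertip press the red catch button on the sliding jaw right down, keep it held down while you push the jaw along the bar, away from the panel, all the way against the end stop, then let go of the button so that the jaw locks there. Only press and push: pick nothing up, and leave the panel and everything else on the bench lying where it is.

Things in the scene. Friction and masses are not known exactly. Their poses are not given: they have to be found in the camera images.
- clamp: plywood board (240 x 510 x 18 mm) with a sash clamp screwed on it, fixed to the bench. Origin on the bench under the bar; z up; y along the bar towards the blue screw head, so the jaw opens towards -y; x across. Bar, jaw, button and stop all sit at x = 0. Aluminium bar 32 mm wide, top 48 mm above the bench. Its place and turn vary, its layout never does
- jaw (a joint): how far the blue sliding jaw is open, in m: 0 = nearest the panel, 0.19 = its back against the end stop; the jaw's face is at y = 45 mm minus this and the button's centre at y = -15 mm minus this in the clamp's frame. While the button is up the jaw is locked (1 mm of play, a tooth every 7 mm); with the button down a push of 2 to 5 N slides it and it stays where it is left
- catch (a joint): how far the red button on the jaw is pressed down, in m: 0 = up (jaw locked), 0.008 = fully down. It starts to move at about 4 N, takes about 7 N fully down, and springs up when let go. The jaw comes free only when it is pressed more than 5 mm, so press it right down; 6 mm or more is safe. The button rides along with the jaw
- button_top (a point): centre of the top of the red button: round, 30 mm across, standing 11 mm above the jaw's flat top, which is 70 mm above the bench (so 81 mm when up, 73 mm when fully down). Moves with button and jaw. 22 mm from it towards the end stop stands the thumb rest, 40 mm from it towards the panel the back of the jaw's upright
- jaw_face (a point): top middle of the jaw's wooden face, which looks at the panel, 98 mm above the bench. The upright behind it is 54 mm wide and 20 mm thick; the whole jaw is 54 mm wide and reaches 92 mm back from this face
- thumb_rest (a point): top middle of the inner face of the thumb rest at the back of the jaw: a blue ridge 48 mm wide and 10 mm thick, standing from 70 to 94 mm above the bench. It can be pushed against towards the end stop with the finger that holds the button down
- end_stop (a point): top middle of the end stop's face, at y = -237 mm in the clamp's frame, 68 mm above the bench: a dark steel block 52 mm wide and 18 mm thick on the end of the bar. The back of the jaw must come against it; it gives firm resistance
- screw_pad (a point): middle of the face of the clamp's screw pad, 70 mm above the bench, at the panel's other edge. Beyond it towards +y stand the blue screw head (to y = 241 mm, top 95 mm above the bench) and the screw with a cross handle 125 mm long (at y = 313 mm). Fixed; not part of the job
- panel: loose carved wooden panel, 200 x 100 x 24 mm, lying on the bar and the bearers between the jaw and the screw pad. Origin: centre of its underside; z up, y across its 100 mm
- caul: loose pale wooden block, 45 x 85 x 22 mm, lying on the plywood board beside the bar. Origin: centre of its underside
- v_tool: loose carving tool with a dark wooden handle, about 200 mm long, 27 mm thick, lying on the plywood board beside the bar, on the robot's side. Origin: on the board under the front end of its handle
- mallet: loose round carving mallet standing on its head on the far side of the board, 88 mm across, 225 mm tall. Origin: centre of its underside
- glue: loose yellow glue bottle standing on the far side of the board, 63 mm across, 166 mm tall. Origin: centre of its underside
- offcut: loose wooden offcut, 60 x 100 x 35 mm, on the far side of the board. Origin: centre of its underside

How it is judged:
By the outcome, as a careful person would: the job done as asked, in the order asked, and still so for the second after the job is handed in, with the robot touching nothing.
It also fails if it takes over 38 s, if anything falls off the work surface, if the arm or the gripper's body presses on something with over 40 N, if the wrist force passes 120 N, or if a joint passes its speed limit or range.

## Working session

There is one attempt and no reset: what is moved stays moved. The work goes in short steps, Python scripts to look and compute and a tool call to move; the robot and the scene stay as the last step left them, time stands still between calls to the robot, and variables do not carry over. Pictures are saved under pics/ and viewed, at most 10 in all, crops included, and the job is handed in when it is done.

Besides the shell and the picture viewer there is one more tool, called after "Call:" by a JSON object that holds its "fn" and its "kwargs". play_rows: Moves the arm, as the interface text tells. Shift numbers are shares of 0.15 m and turn numbers shares of 0.08 rad, none past 1 either way. Its arguments: {"type":"object","properties":{"rows":{"type":"array"},"squeeze":{"type":"number"}},"required":["rows"]}

```bash
mkdir -p pics; python3 - <<'E'
from plant import r
import cv2,pickle
s=r.get_state();print(s)
d={n:r.capture(n) for n in("scene","top")}
pickle.dump(d,open('d.pkl','wb'))
for n in d: cv2.imwrite(f'pics/{n}.png',d[n]['image']);print(n,d[n]['R'],d[n]['t'],d[n]['fx'])
E
```

```text
{'time_s': 0.0, 'joints': array([-5.21895694e+01,  2.05904390e+01,  6.32457347e-01, -1.95329883e-02,
       -7.01341359e+01, -1.65085970e+01]), 'qd': array([-0.02325121, -0.11346489,  0.00403098,  0.05434316,  0.10526198,
       -0.17014291]), 'joint_torque': array([-3.02793469e-04, -5.82718313e+01,  2.93053383e+01,  6.99729905e+00,
        6.70801266e-03, -1.37453117e-04]), 'tcp_pos': array([ 0.24502638, -0.62843112,  0.22562576]), 'eef_rot': array([ 1.79906462e+02, -8.57329661e-03, -1.58704812e+02]), 'contact_force': array([0.3299547 , 0.00373738, 0.09084897]), 'moment': array([-0.0168261 ,  0.00953837,  0.01426764]), 'gripper_force': 0.0, 'gripper_width': 0.08775334449300792}
scene [[ 0.79571202  0.60553359 -0.01309378]
 [ 0.39252259 -0.53202427 -0.75025076]
 [-0.46126825  0.59184394 -0.66102372]] [-0.52593367 -0.12172785  1.1942793 ] 387.2329064328579
top [[-0.01374887 -0.99961966 -0.02390599]
 [-0.99286383  0.01648055 -0.11810933]
 [ 0.11845839  0.02211152 -0.99271279]] [0.07461102 0.60974038 0.73904179] 394.7488607335903
```

View pics/top.png

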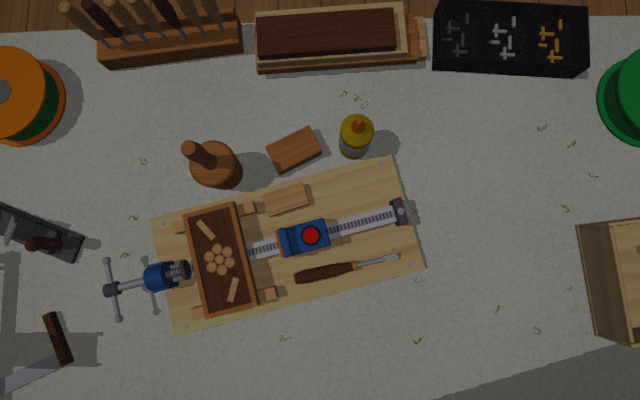

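View pics/scene.png

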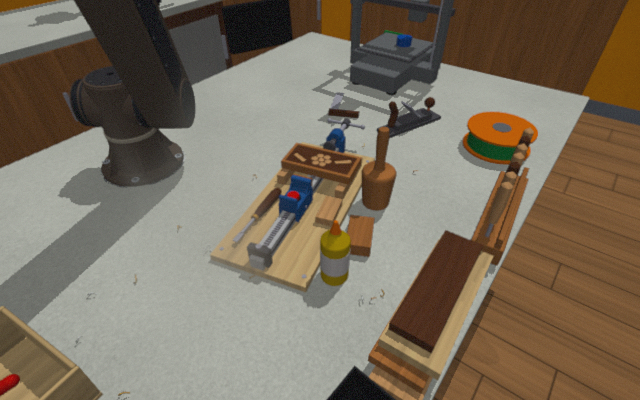

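The top view shows the red button at (311,236), the end stop at (400,211), the panel at (220,259) and the blue screw head at (167,275). In the scene view the button is at about (293,196) and the bar is clear.

```bash
cat > h.py <<'E'
import cv2,numpy as np
def ray(c,uv):
    K=np.array([[c['fx'],0,c['cx']],[0,c['fy'],c['cy']],[0,0,1]])
    p=cv2.undistortPoints(np.array([[uv]],float),K,np.array(c['distortion']))[0,0]
    R=np.array(c['R']);t=np.array(c['t'])
    return -R.T@t, R.T@np.array([p[0],p[1],1])
def onplane(c,uv,z):
    o,d=ray(c,uv); return o+d*(z-o[2])/d[2]
def red(im):
    b,g,r=[im[...,i].astype(int) for i in range(3)]
    m=((r>90)&(r>2.5*g)&(r>2.5*b)).astype(np.uint8)
    return blob(m)
def blob(m):
    n,l,s,c=cv2.connectedComponentsWithStats(m)
    return sorted([(s[i,4],c[i].round(1).tolist(),s[i,:4].tolist()) for i in range(1,n)],reverse=True)[:4]
E
python3 - <<'E'
import pickle,numpy as np,cv2
from h import *
d=pickle.load(open('d.pkl','rb'));T=d['top'];im=T['image']
print(red(im),red(d['scene']['image']))
hsv=cv2.cvtColor(im,cv2.COLOR_BGR2HSV)
print(blob(cv2.inRange(hsv,(95,120,40),(125,255,255))))
roi=np.zeros(im.shape[:2],np.uint8);roi[190:235,380:420]=1
print(blob(((im.max(2)<85)&(roi>0)).astype(np.uint8)))
B=onplane(T,red(im)[0][1],.081);S=onplane(T,(400,211),.068)
print(B,S,onplane(T,(167,275),.09))
E
python3 -c "
import cv2
i=cv2.imread('pics/top.png')[180:310,140:430];cv2.imwrite('pics/crop.png',cv2.resize(i,None,fx=2.7,fy=2.7,interpolation=cv2.INTER_CUBIC))"
```

```text
[(np.int32(190), [310.0, 235.3], [303, 228, 15, 16])] [(np.int32(228), [8.1, 382.4], [0, 374, 20, 21]), (np.int32(61), [293.3, 194.4], [288, 191, 11, 8])]
[(np.int32(1014), [301.7, 237.7], [278, 219, 52, 38]), (np.int32(486), [154.2, 277.8], [143, 262, 26, 30]), (np.int32(1), [176.0, 282.0], [176, 282, 1, 1]), (np.int32(1), [171.0, 264.0], [171, 264, 1, 1])]
[(np.int32(557), [404.7, 212.0], [389, 194, 31, 41]), (np.int32(14), [383.2, 215.6], [382, 213, 4, 6]), (np.int32(13), [386.8, 214.6], [386, 212, 3, 6]), (np.int32(12), [390.2, 213.7], [389, 211, 3, 6])]
[0.53018741 0.08345484 0.081     ] [ 0.57316017 -0.08489512  0.068     ] [0.46164934 0.3435569  0.09      ]
```

View pics/crop.png

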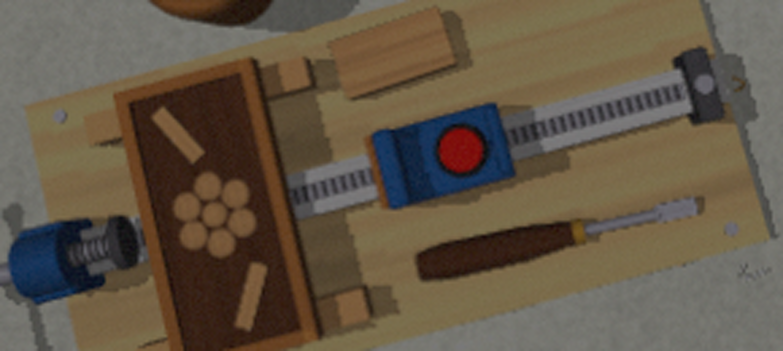

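The crop shows the button at top-view pixel (310.5,235.5) and the stop's near top edge with its middle at about (393.3,213.7). The tool lies well to the side, and nothing else is near the path.

```bash
python3 - <<'E'
import pickle
from h import *
from scipy.spatial.transform import Rotation as Ro
d=pickle.load(open('d.pkl','rb'));T=d['top'];S=d['scene']
def tri(a,b):
    (o1,d1),(o2,d2)=ray(T,a),ray(S,b)
    s=np.linalg.lstsq(np.c_[d1,-d2],o2-o1,rcond=None)[0]; p,q=o1+s[0]*d1,o2+s[1]*d2
    return (p+q)/2,np.linalg.norm(p-q)
print('tri',tri((310.3,235.4),(293.3,194.4)))
B=onplane(T,(310.3,235.4),.081);F=onplane(T,(393.3,213.7),.068);H=onplane(T,(154.2,277.8),.08)
print(B,F,H)
for a,b in((B,F),(H,B),(H,F)):
    v=(b-a)[:2];print(np.linalg.norm(v),np.degrees(np.arctan2(v[1],v[0])))
# rotated tool axes now
print(Ro.from_euler('xyz',[179.906,-.0086,-158.705],degrees=True).as_matrix())
E
```

```text
tri (array([0.53053703, 0.08346803, 0.07996778]), np.float64(0.001463887646296566))
[0.5299973  0.08290655 0.081     ] [ 0.56830439 -0.07220841  0.068     ] [0.45592959 0.37155543 0.08      ]
0.15977510655203225 -76.12784301342744
0.29800034281949106 -75.60832956578582
0.45777117383361227 -75.78965229290107
[[-9.31722913e-01 -3.63169205e-01 -7.35669611e-04]
 [-3.63169920e-01  9.31721759e-01  1.47408167e-03]
 [ 1.50098315e-04  1.64060874e-03 -9.99998643e-01]]
```

Call:
{"fn": "play_rows", "kwargs": {"rows": [{"slide": [0, 0, 0], "delta_rot": [0, 0, 1], "fingers": -1}, {"slide": [0, 0, 0], "delta_rot": [0, 0, 0.55], "fingers": -1}, {"slide": [-0.21, 0.29, 0], "delta_rot": [0, 0, 0], "fingers": -1}, {"slide": [-0.21, 0.29, 0], "delta_rot": [0, 0, 0], "fingers": -1}, {"slide": [-0.21, 0.29, 0], "delta_rot": [0, 0, 0], "fingers": -1}, {"slide": [-0.21, 0.29, 0], "delta_rot": [0, 0, 0], "fingers": -1}, {"slide": [-0.21, 0.29, 0], "delta_rot": [0, 0, 0], "fingers": -1}, {"slide": [-0.21, 0.29, 0], "delta_rot": [0, 0, 0], "fingers": -1}], "squeeze": 10}}

```text
time_s: 1.1
tcp_pos: [0.3646, -0.3278, 0.2264]
eef_rot: [180.0, 0.0, -165.8]
contact_force: [0.4, 0.0, 0.8]
gripper_width: 0.0131
gripper_force: 0.0
```

Call:
{"fn": "play_rows", "kwargs": {"rows": [{"slide": [-0.21, 0.29, 0], "delta_rot": [0, 0, 0], "fingers": -1}, {"slide": [-0.21, 0.29, 0], "delta_rot": [0, 0, 0], "fingers": -1}, {"slide": [-0.21, 0.29, 0], "delta_rot": [0, 0, 0], "fingers": -1}, {"slide": [-0.21, 0.29, 0], "delta_rot": [0, 0, 0], "fingers": -1}, {"slide": [-0.21, 0.29, 0], "delta_rot": [0, 0, 0], "fingers": -1}, {"slide": [-0.21, 0.29, 0], "delta_rot": [0, 0, 0], "fingers": -1}, {"slide": [-0.21, 0.29, 0], "delta_rot": [0, 0, 0], "fingers": -1}, {"slide": [0, 0, 0], "delta_rot": [0, 0, 0], "fingers": -1}]}}

```text
time_s: 2.1
tcp_pos: [0.5043, 0.0226, 0.2259]
eef_rot: [180.0, -0.0, -165.6]
contact_force: [0.2, -0.7, 0.7]
gripper_width: 0.0005
gripper_force: 0.0
```

```bash
cat > w.py <<'E'
from plant import r
import sys
from h import *
from scipy.spatial.transform import Rotation as Ro
def wrist(name):
    s=r.get_state();c=r.capture("wrist")
    M=np.eye(4);M[:3,:3]=Ro.from_euler('xyz',s['eef_rot'],degrees=True).as_matrix();M[:3,3]=s['tcp_pos']
    W=np.linalg.inv(M@np.array(c['T_tool_cam']));c['R'],c['t']=W[:3,:3],W[:3,3]
    cv2.imwrite(f'pics/{name}.png',c['image'])
    return s,c,M
def go(name):
    s,c,M=wrist(name)
    print(s['time_s'],s['tcp_pos'],s['eef_rot'],s['joints'],s['contact_force'],s['gripper_width'])
    for b in red(c['image'])[:2]:
        P=onplane(c,b[1],.081); print(b,P,'in tool',np.linalg.inv(M)@np.r_[P,1])
E
python3 -c "from w import *;go('w1')"
```

```text
2.1 [0.5043176  0.02260147 0.22593907] [ 1.79999344e+02 -4.47590565e-02 -1.65602974e+02] [ 2.48885556e+01  4.43410271e+00 -2.03838675e+01 -9.68707268e-03
 -6.52259214e+01 -1.00487467e+02] [ 0.19070482 -0.69042635  0.72058463] 0.0005275480146177134
(np.int32(522), [365.0, 222.4], [352, 211, 28, 22]) [0.52478892 0.08233021 0.081     ] in tool [-0.03479258  0.05276138  0.14491254  1.        ]
```

View pics/w1.png

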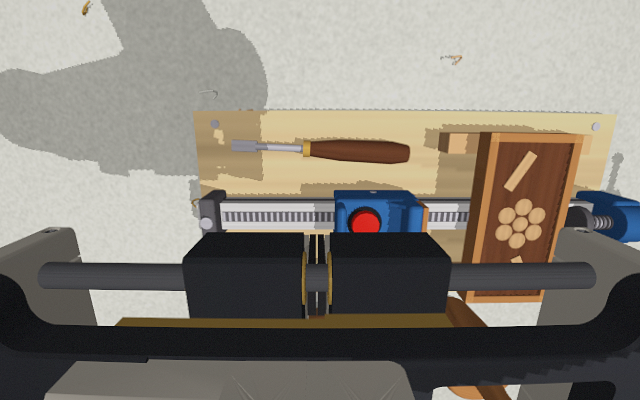

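The wrist view shows the button at (365,222), partly hidden by the gripper, and the jaw, bar and stop clear. The position agrees with the top view once the hidden part is allowed for.

Call:
{"fn": "play_rows", "kwargs": {"rows": [{"slide": [-0.13, 0.19, 0], "delta_rot": [0, 0, 0.04], "fingers": -1}, {"slide": [-0.135, 0.19, 0], "delta_rot": [0, 0, 0], "fingers": -1}, {"slide": [0, 0, 0.23], "delta_rot": [0, 0, 0], "fingers": -1}, {"slide": [0, 0, 0.23], "delta_rot": [0, 0, 0], "fingers": -1}, {"slide": [0, 0, 0.24], "delta_rot": [0, 0, 0], "fingers": -1}, {"slide": [0, 0, 0], "delta_rot": [0, 0, 0], "fingers": -1}, {"slide": [0, 0, 0], "delta_rot": [0, 0, 0], "fingers": -1}]}}

```text
time_s: 3.02
tcp_pos: [0.5288, 0.0844, 0.1229]
eef_rot: [-180.0, 0.1, -166.0]
contact_force: [-0.2, 0.8, 0.3]
gripper_width: 0.0006
gripper_force: 0.0
```

```bash
python3 -c "
from w import *
s=r.get_state();print(s['tcp_pos'],s['eef_rot'],s['contact_force'])
a=r.capture('scene')['image'][100:300,180:440];b=r.capture('top')['image'][150:330,180:440]
a=cv2.resize(a,(520,400));b=cv2.resize(b,(520,360));cv2.imwrite('pics/c1.png',cv2.resize(np.vstack([a,b])[:,:],None,fx=.78,fy=.78))"
```

```text
[0.52879547 0.0843502  0.12285237] [-1.79988459e+02  6.45904270e-02 -1.66006943e+02] [-0.18028538  0.79893411  0.31287966]
```

View pics/c1.png

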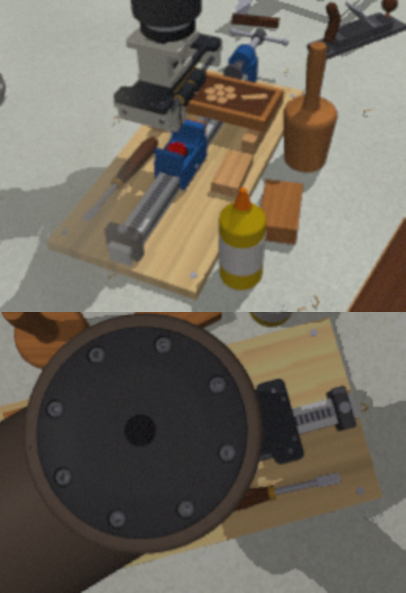

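The scene crop shows the button at (177,149), with the gripper above it. The fingertips are unclear, so I'll zoom in on the scene with the projected TCP marked.

```bash
python3 -c "
from w import *
s=r.get_state();c=r.capture('scene');K=np.array([[c['fx'],0,c['cx']],[0,c['fy'],c['cy']],[0,0,1]])
P=np.array([s['tcp_pos'],s['tcp_pos']+[0,0,.066],[.53,.083,.081]])
p=cv2.projectPoints(P,cv2.Rodrigues(np.array(c['R']))[0],np.array(c['t']),K,np.array(c['distortion']))[0][:,0];print(p)
im=c['image'][120:230,240:350];im=cv2.resize(im,None,fx=5,fy=5,interpolation=cv2.INTER_CUBIC)
for q in p: cv2.circle(im,tuple(int(v) for v in (q-[240,120])*5+2),3,(0,255,0),1)
cv2.imwrite('pics/z1.png',cv2.convertScaleAbs(im,alpha=1.6))"
```

```text
[[291.99437135 179.96595768]
 [290.44628087 156.95458469]
 [292.68866283 194.12960523]]
```

View pics/z1.png

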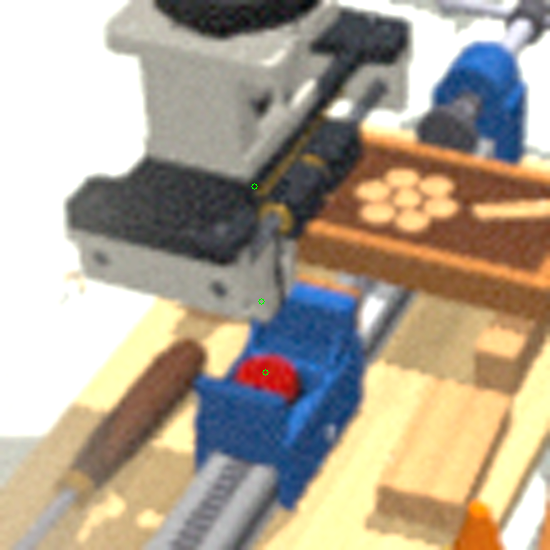

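The fingertips project at (262,301) in the zoom, just above the button at (266,372), and line up with it. I'll go down in small steps.

Call:
{"fn": "play_rows", "kwargs": {"rows": [{"slide": [0, 0.015, 0.13], "delta_rot": [0, 0, 0], "fingers": -1}, {"slide": [0, 0, 0.12], "delta_rot": [0, 0, 0], "fingers": -1}, {"slide": [0, 0, 0], "delta_rot": [0, 0, 0], "fingers": -1}, {"slide": [0, 0, 0], "delta_rot": [0, 0, 0], "fingers": -1}]}}

```text
time_s: 3.68
tcp_pos: [0.5283, 0.0872, 0.0852]
eef_rot: [180.0, 0.1, -166.0]
contact_force: [0.2, 1.2, -0.8]
gripper_width: 0.0005
gripper_force: 0.0
```

Call:
{"fn": "play_rows", "kwargs": {"rows": [{"slide": [0, 0, 0.025], "delta_rot": [0, 0, 0], "fingers": -1}, {"slide": [0, 0, 0.02], "delta_rot": [0, 0, 0], "fingers": -1}, {"slide": [0, 0, 0], "delta_rot": [0, 0, 0], "fingers": -1}, {"slide": [0, 0, 0], "delta_rot": [0, 0, 0], "fingers": -1}]}}

```text
time_s: 4.18
tcp_pos: [0.5284, 0.0873, 0.0779]
eef_rot: [180.0, 0.1, -166.0]
contact_force: [0.7, 0.9, 4.5]
gripper_width: 0.0007
gripper_force: 2.5
```

Call:
{"fn": "play_rows", "kwargs": {"rows": [{"slide": [0, 0, 0.02], "delta_rot": [0, 0, 0], "fingers": -1}, {"slide": [0, 0, 0.013], "delta_rot": [0, 0, 0], "fingers": -1}, {"slide": [0, 0, 0], "delta_rot": [0, 0, 0], "fingers": -1}, {"slide": [0, 0, 0], "delta_rot": [0, 0, 0], "fingers": -1}]}}

```text
time_s: 4.68
tcp_pos: [0.5284, 0.0873, 0.0733]
eef_rot: [180.0, 0.1, -166.0]
contact_force: [-0.7, 0.7, 6.9]
gripper_width: 0.0007
gripper_force: 4.0
```

Call:
{"fn": "play_rows", "kwargs": {"rows": [{"slide": [0, 0, 0.01], "delta_rot": [0, 0, 0], "fingers": -1}, {"slide": [0, 0, 0], "delta_rot": [0, 0, 0], "fingers": -1}, {"slide": [0, -0.04, 0], "delta_rot": [0, 0, 0], "fingers": -1}, {"slide": [0, -0.04, 0], "delta_rot": [0, 0, 0], "fingers": -1}, {"slide": [0, -0.04, 0], "delta_rot": [0, 0, 0], "fingers": -1}, {"slide": [0, 0, 0], "delta_rot": [0, 0, 0], "fingers": -1}]}}

```text
time_s: 5.42
tcp_pos: [0.5334, 0.0693, 0.0731]
eef_rot: [-180.0, 0.2, -165.9]
contact_force: [-2.6, -1.7, 19.7]
gripper_width: 0.0004
gripper_force: 9.6
```

Call:
{"fn": "play_rows", "kwargs": {"rows": [{"slide": [0, -0.04, 0], "delta_rot": [0, 0, 0], "fingers": -1}, {"slide": [0, -0.04, 0], "delta_rot": [0, 0, 0], "fingers": -1}, {"slide": [0, -0.04, 0], "delta_rot": [0, 0, 0], "fingers": -1}, {"slide": [0, -0.04, 0], "delta_rot": [0, 0, 0], "fingers": -1}, {"slide": [0, -0.04, 0], "delta_rot": [0, 0, 0], "fingers": -1}, {"slide": [0, -0.04, 0], "delta_rot": [0, 0, 0], "fingers": -1}]}}

```text
time_s: 6.18
tcp_pos: [0.5422, 0.0347, 0.0731]
eef_rot: [-180.0, 0.2, -165.9]
contact_force: [-3.1, 1.2, 18.8]
gripper_width: 0.0005
gripper_force: 9.4
```

```bash
python3 -c "
from w import *
go('w2');im=cv2.imread('pics/w2.png')[150:260];cv2.imwrite('pics/w2c.png',im)"
```

```text
6.175 [0.54216612 0.03471456 0.07311307] [-179.98085438    0.18771833 -165.92648147] [ 2.43761404e+01  1.68830919e+01 -2.73667262e+01  7.33934764e-02
 -4.55689378e+01 -1.00353950e+02] [-3.07561247  1.20501799 18.81256657] 0.0005431579368988824
(np.int32(292), [312.4, 233.5], [293, 225, 37, 39]) [0.52962803 0.03037677 0.081     ] in tool [ 0.01319065 -0.00116139 -0.0079298   1.        ]
```

View pics/w2.png

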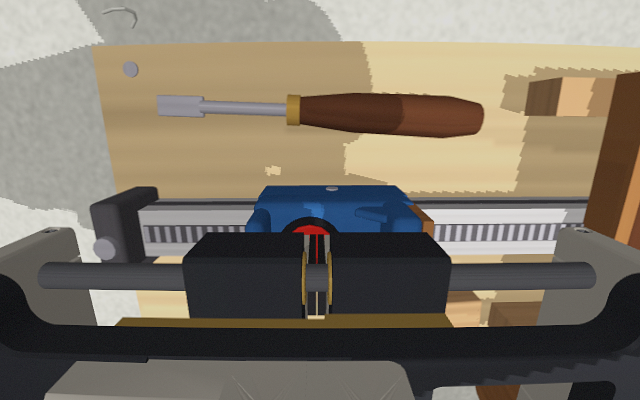

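The jaw is riding along with the finger: the button sits at (312,233) under the fingertips and the stop is at (120,225). I'll carry on.

Call:
{"fn": "play_rows", "kwargs": {"rows": [{"slide": [0, -0.04, 0], "delta_rot": [0, 0, 0], "fingers": -1}, {"slide": [0, -0.04, 0], "delta_rot": [0, 0, 0], "fingers": -1}, {"slide": [0, -0.04, 0], "delta_rot": [0, 0, 0], "fingers": -1}, {"slide": [0, -0.04, 0], "delta_rot": [0, 0, 0], "fingers": -1}, {"slide": [0, -0.04, 0], "delta_rot": [0, 0, 0], "fingers": -1}, {"slide": [0, -0.04, 0], "delta_rot": [0, 0, 0], "fingers": -1}, {"slide": [0, -0.04, 0], "delta_rot": [0, 0, 0], "fingers": -1}, {"slide": [0, -0.04, 0], "delta_rot": [0, 0, 0], "fingers": -1}]}}

```text
time_s: 7.22
tcp_pos: [0.554, -0.0119, 0.0731]
eef_rot: [-180.0, 0.2, -165.9]
contact_force: [-3.1, 0.6, 18.1]
gripper_width: 0.0005
gripper_force: 8.8
```

Call:
{"fn": "play_rows", "kwargs": {"rows": [{"slide": [0, -0.04, 0], "delta_rot": [0, 0, 0], "fingers": -1}, {"slide": [0, -0.04, 0], "delta_rot": [0, 0, 0], "fingers": -1}, {"slide": [0, -0.02, 0], "delta_rot": [0, 0, 0], "fingers": -1}, {"slide": [0, 0, 0], "delta_rot": [0, 0, 0], "fingers": -1}]}}

```text
time_s: 7.72
tcp_pos: [0.5578, -0.0268, 0.0731]
eef_rot: [-179.9, 0.2, -165.9]
contact_force: [-1.7, -0.5, 17.2]
gripper_width: 0.0006
gripper_force: 8.3
```

Call:
{"fn": "play_rows", "kwargs": {"rows": [{"slide": [0, -0.02, 0], "delta_rot": [0, 0, 0], "fingers": -1}, {"slide": [0, -0.02, 0], "delta_rot": [0, 0, 0], "fingers": -1}, {"slide": [0, 0, 0], "delta_rot": [0, 0, 0], "fingers": -1}]}}

```text
time_s: 8.1
tcp_pos: [0.5592, -0.0325, 0.0731]
eef_rot: [-179.9, 0.2, -165.9]
contact_force: [-2.4, -1.1, 16.3]
gripper_width: 0.0005
gripper_force: 8.3
```

Call:
{"fn": "play_rows", "kwargs": {"rows": [{"slide": [0, -0.015, 0], "delta_rot": [0, 0, 0], "fingers": -1}, {"slide": [0, -0.015, 0], "delta_rot": [0, 0, 0], "fingers": -1}, {"slide": [0, 0, 0], "delta_rot": [0, 0, 0], "fingers": -1}]}}

```text
time_s: 8.48
tcp_pos: [0.5603, -0.0368, 0.0731]
eef_rot: [-179.9, 0.2, -165.9]
contact_force: [-1.9, 0.1, 16.4]
gripper_width: 0.0005
gripper_force: 8.3
```

Call:
{"fn": "play_rows", "kwargs": {"rows": [{"slide": [0, -0.015, 0], "delta_rot": [0, 0, 0], "fingers": -1}, {"slide": [0, -0.015, 0], "delta_rot": [0, 0, 0], "fingers": -1}, {"slide": [0, 0, 0], "delta_rot": [0, 0, 0], "fingers": -1}]}}

```text
time_s: 8.85
tcp_pos: [0.5614, -0.0412, 0.0731]
eef_rot: [-179.9, 0.2, -165.9]
contact_force: [-1.1, -0.1, 16.0]
gripper_width: 0.0004
gripper_force: 8.3
```

```bash
python3 -c "
from w import *
go('w3')"
```

```text
8.85 [ 0.56142177 -0.04115582  0.07313598] [-179.93928926    0.21429732 -165.92874196] [ 15.77587891  18.46784307 -24.92126131   0.09260257 -46.39853645
 -91.76847239] [-1.07826719 -0.08806295 15.9936863 ] 0.00044592287720853494
(np.int32(283), [312.2, 233.7], [293, 225, 36, 39]) [ 0.54902293 -0.04556282  0.081     ] in tool [ 0.01306876 -0.00126864 -0.00791162  1.        ]
```

View pics/w3.png

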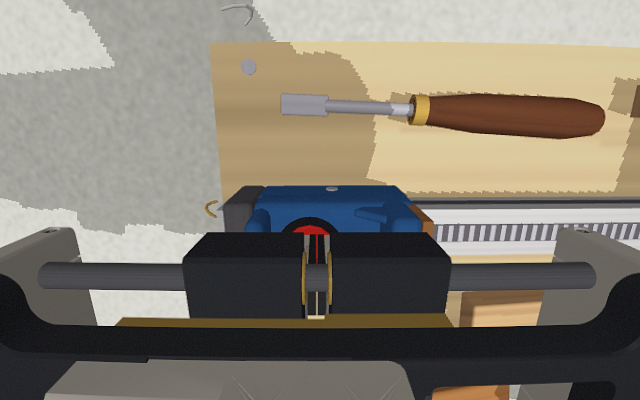

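The jaw's back is almost at the dark stop (235,215), and the button has not slipped under the finger. I'll push on until it resists.

Call:
{"fn": "play_rows", "kwargs": {"rows": [{"slide": [0, -0.015, 0], "delta_rot": [0, 0, 0], "fingers": -1}, {"slide": [0, -0.015, 0], "delta_rot": [0, 0, 0], "fingers": -1}, {"slide": [0, 0, 0], "delta_rot": [0, 0, 0], "fingers": -1}]}}

```text
time_s: 9.28
tcp_pos: [0.5624, -0.0437, 0.0732]
eef_rot: [179.9, 0.3, -165.9]
contact_force: [-5.1, 11.5, 19.3]
gripper_width: 0.0005
gripper_force: 9.6
```

```bash
python3 -c "
from w import *
go('w4')"
```

```text
9.275 [ 0.56235484 -0.04368065  0.07316169] [ 179.93469869    0.26315573 -165.94199715] [ 1.53957364e+01  1.85537691e+01 -2.47104833e+01 -8.15692490e-02
 -4.64711681e+01 -9.12815418e+01] [-5.13483233 11.46794397 19.29833856] 0.0005033226376021379
(np.int32(303), [314.9, 233.3], [297, 224, 35, 40]) [ 0.54938424 -0.04676176  0.081     ] in tool [ 1.32944040e-02  1.70781607e-04 -7.89926284e-03  1.00000000e+00]
```

Call:
{"fn": "play_rows", "kwargs": {"rows": [{"slide": [0, -0.015, 0], "delta_rot": [0, 0, 0], "fingers": -1}, {"slide": [0, 0, 0], "delta_rot": [0, 0, 0], "fingers": -1}]}}

```text
time_s: 9.57
tcp_pos: [0.5631, -0.0458, 0.0731]
eef_rot: [179.9, 0.3, -165.9]
contact_force: [-4.3, 12.2, 18.8]
gripper_width: 0.0006
gripper_force: 9.3
```

Call:
{"fn": "play_rows", "kwargs": {"rows": [{"slide": [0, 0, -0.04], "delta_rot": [0, 0, 0], "fingers": -1}, {"slide": [0, 0, -0.06], "delta_rot": [0, 0, 0], "fingers": -1}, {"slide": [0, 0, -0.2], "delta_rot": [0, 0, 0], "fingers": -1}, {"slide": [0, 0, -0.35], "delta_rot": [0, 0, 0], "fingers": -1}, {"slide": [0, 0, -0.35], "delta_rot": [0, 0, 0], "fingers": -1}, {"slide": [0.35, 0, 0], "delta_rot": [0, 0, 0], "fingers": -1}, {"slide": [0.35, 0, 0], "delta_rot": [0, 0, 0], "fingers": -1}, {"slide": [0, 0, 0], "delta_rot": [0, 0, 0], "fingers": -1}]}}

```text
time_s: 10.58
tcp_pos: [0.4555, -0.0741, 0.221]
eef_rot: [180.0, -0.0, -166.0]
contact_force: [0.9, -0.5, 0.1]
gripper_width: 0.0007
gripper_force: 0.0
```

```bash
python3 -c "
from w import *
s,c,M=wrist('w5');print(s['tcp_pos'],s['contact_force'])
t=r.capture('top');sc=r.capture('scene')
print(red(t['image']),red(sc['image']))
a=cv2.resize(c['image'],(480,300));b=cv2.resize(sc['image'][110:290,190:400],(315,270))
o=np.zeros((300,795,3),np.uint8);o[:,:480]=a;o[:270,480:]=b;cv2.imwrite('pics/f.png',o)"
```

```text
[ 0.45551643 -0.07410748  0.22101712] [ 0.94996942 -0.50036096  0.09517326]
[(np.int32(199), [379.8, 216.2], [372, 209, 16, 16])] [(np.int32(237), [8.2, 382.5], [0, 374, 20, 21]), (np.int32(85), [267.4, 230.8], [261, 227, 13, 9])]
```

View pics/f.png

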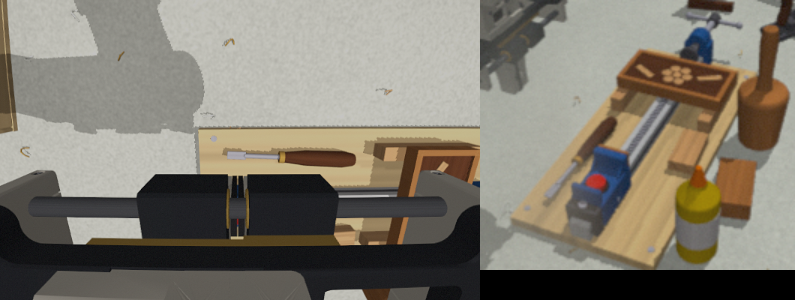

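The jaw stands against the stop with the button up, at (598,183) in the composite. The panel, tool, caul, glue and mallet have not moved. I'll check the number and hand in.

```bash
python3 -c "
from w import *
import pickle
T=pickle.load(open('d.pkl','rb'))['top']
A=onplane(T,(310.0,235.3),.081);B=onplane(T,(379.8,216.2),.081);F=onplane(T,(393.3,213.7),.068)
d=np.linalg.norm((B-A)[:2]);print(d,np.linalg.norm((F-B)[:2]))
if abs(d-.131)<.008: print(r.close_job())"
```

```text
0.13282848509396555 0.027483045322933806
the job is handed in; nothing more can be done
None
```

The clamp is open and the job is handed in: I slid the jaw about 133 mm with the button held down until it stopped firmly against the end stop, then released the button so it sprang back up, with nothing else seen to move; I did not test the lock by pushing the jaw again.

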